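Clamp a tool handle in the leaf jig

ROBOT

A 6-joint arm with a two-finger parallel gripper is mounted at the origin on a cart in front of the work surface, level with it; the furniture and walls round the work are solid. World frame = base frame: x ahead of the robot, y to its left, z up, the work surface at z = 0. Lengths are in m, angles in rad, forces in N, time in s.
With the tool pointing down it reaches from about 0.225 to 0.875 m from the base axis. Payload 3.4 kg.
Tool frame: the origin (TCP) lies between the finger pads, 19 mm behind the fingertips; this is the grasp point; z points along the fingers, y is the line along which they close (so a half turn about z gives the same grasp; the last joint's range is limited). The gripper opens to 85 mm and grips with 20 to 120 N. Pads are 22 mm wide; open, the fingers measure 114 mm over their backs; the gripper's body (76 mm by 85 mm) begins 54 mm behind the grasp point. The pads swing forward as they close: fully open they stand 13 mm farther back than shut.
Start: joints at [-1.291, 0.276, 1.505, -0, 1.361, -0.121], TCP at [0.224, -0.529, 0.25] pointing down, gripper open.
Joint ranges: [-2.89, 2.89], [-0.75, 2.08], [0.22, 2.7], [-1.18, 4.32], [0.11, 2.71], [-2.7, 2.7]. Speed limits (rad/s): [2.57, 2.57, 3.14, 3.14, 3.14, 3.14].

INTERFACE

Orientations are given as a unit quaternion [w, x, y, z].
In Python, from rig import get_state, eyes, order gives the robot as it stands.
- The arm moves only by the tool drive_tool, never from a script. Its argument "rows" is a list of rows, each a list of 4 numbers: the shift along the tool's x, y, z in units of 25 mm (1.0 is 25 mm), then the turn about the tool's z in units of 6 degrees (1.0 is 6 degrees). A call has exactly 8 rows; each row is the pose to reach, as a shift and turn from the pose commanded when the call began, along the tool's axes at that moment; what a row does not reach only later rows make up. A row lasts 1/12 s, in which the tool goes at most 41.7 mm and 7.16 degrees, less where a joint would pass 70% of its speed; a pose out of reach is approached as far as the arm can. A call with a gripper value outside its range is refused whole. "grip" is the finger opening in mm, from 0 to 85.4, set as the call begins (left out, the last holds). The fingers move at their own pace and stop on an object; "newtons" is the grip in N (left out, the last holds). Time passes only in rows, so rows that repeat a pose let the fingers close, or fill a call up. It gives the time, the measured TCP pose, the force, the opening and the grip force at its end, in the units of the state.
- get_state(): the state, without advancing time (a new reading comes with each control period).
- eyes.get_image(name): name is "scene" or "top" or "wrist"; returns (picture, depth): 420x560x3 uint8, red, green, blue; 420x560 float32, m along the optical axis (not along the pixel's ray), 0 where there is no reading.
- eyes.camera_info(name): a dict with "fx", "fy", "cx", "cy" (pixels), "R" (3x3) and "t" (3): a world point X has camera coordinates R X + t. Camera axes: x right, y down, z forward; pixel columns grow to the right and rows downward; lengths in m; the calibration is good to about 2 mm. A picture is of the moment at which its call begins: read the wrist's pose just before it. camera_info takes no time and is no camera call; for the wrist camera it gives the pose at the moment of the call.
- order.sign_off(): hands the job in; it is judged then, once.
The state is a dict: "clock": time; "qpos": joint angles; "qd": joint speeds; "effort": joint torques, N m; "position": TCP position; "ee_rot": TCP orientation; "contact_force": force on the tool from outside, world axes, zero at the start; "moment": the same for the moment, N m; "width": finger opening in m; "gripper_force": force on a finger pad.
Only numpy, scipy, OpenCV 4.12 (cv2) and the standard library are available. Lean on these libraries where they do the work, as an engineer would, in place of code of your own. Each camera call takes 0.05 s, during which the arm holds its last target. There are 200 camera calls.

TASK

Clamp the bare wooden tool handle in the leaf jig, ready for drilling. First press the jig's sprung leaf down until the catch snaps over it and keeps it shut by itself, and take the gripper off the leaf. Then pull up the index knob of the tail stop, slide the stop one hole towards the wooden handle so that its sprung pad backs up the handle's end, and let the pin drop fully into that hole; finish while still holding the knob with the pin fully down, and leave the loose hand trowel behind the jig and the spare handle alone.

Things in the scene. Friction and masses are not known exactly. Their poses are not given: they have to be found in the camera images.
- jig: Leaf drill jig, fixed on the bench. Origin: underside of its grey base plate (x -95 to 85, y -202 to 238 mm, top 12 mm up). y runs along the wooden handle and the rail: tail stop at +y, head stop plate at y -182, 78 mm high; the -x side, with the leaf's free end and the catch, faces the robot. Hinge cheeks at x 62, y -78, 88 mm high. Handle lies on x = 0 in wooden saddles 59 mm high
- leaf (a joint): Hinged steel leaf over the wooden handle, 36 x 150 x 10 mm. Hinge line along jig y at jig x 62, z 80 mm; free end to -x. rad: 0 = sprung open, free end 55 mm raised; grows as it is pressed down. Near 0.43 the catch snaps over its end and then holds it near 0.425 (level); stop at 0.45. Let go too soon, it springs open. Takes about 10 N straight down near the free end
- leaf_press (a point): Middle of the ribbed rubber thumb pad (40 x 30 mm) on the leaf's upper face, 108 mm from the hinge line; moves with the leaf. Leaf shut: at jig x -46, y -78, z 90 mm. The catch with its release tab stands just beyond the leaf's free end, at jig x -60 to -100, and stays below z 75 mm
- tail (a joint): Aluminium tail stop on the rail: sleeve 50 x 60 mm, and on its side towards the wooden handle an upright 44 mm wide and 78 mm high. m: 0 = pinned in the hole where it starts; 0.040 = the next hole, towards the wooden handle (jig -y); end stop at 0.046. About 2 N of friction
- plunger (a joint): Spring index plunger on the tail stop, pulled straight up by its knob. m: 0 = pin fully down in a hole; about 0.009 = pin resting on the rail between holes; 0.016 = fully up. The pin (9 mm) clears a hole (11 mm) only above 0.009. The spring pulls it down with 4 N at 0, 9 N at 0.016; let go between holes it rides on the rail and drops into a hole it comes over
- knob (a point): Centre of the plunger's black knob, a fluted disc 25 mm across and 20 mm high, 80 mm above the bench with the pin down, on jig x = 0, at jig y 160 at the start; moves with the tail stop and plunger. 30 mm from its axis to the stop's upright (on jig -y side), free on the other sides; the sleeve's top is 34 mm below it, with a 17 mm wide stem between
- next_hole (a point): Mouth of the next index hole, on top of the steel rail, 37 mm above the bench, at jig x 0, y 120 mm; the knob must stand straight above it at the end. The rail is 28 mm wide with holes every 40 mm along jig y
- wood_handle: The wooden tool handle to be drilled: plain, round, 29 x 238 mm, about 0.3 kg, loose in the saddles. Origin: underside, middle of its length, 40 mm above the bench; its y runs along it, the +y end faces the tail stop
- pad: Round sprung thrust pad (32 mm, rubber face) of the tail stop, 11 mm of travel. Origin: centre of its face, which looks to jig -y, 54 mm above the bench; about 34 mm short of the wooden handle's end at the start. At the next hole the handle's end presses it back by about 3 to 7 mm (3 to 5 N)
- loose_trowel: Loose bystander: small hand trowel with a pale grip, 60 x 260 mm, lying behind the jig. Origin: underside, middle
- spare_handle: Loose bystander: turned wooden handle with a coloured ferrule, 31 x 273 mm, lying on the bench beyond the jig's head stop. Origin: underside, middle

How it is judged:
By the outcome, as a careful person would: the job done as asked, in the order asked, and still so for the second after the job is handed in, while the arm keeps its last pose, push and grip.
It also fails if it takes over 42 s, if anything falls off the work surface, if the arm or the gripper's body presses on something with over 40 N, if the wrist force passes 120 N, or if a joint passes its speed limit or range.

## Working session

There is one attempt and no reset: what is moved stays moved. The work goes in short steps, Python scripts to look and compute and a tool call to move; the robot and the scene stay as the last step left them, time stands still between calls to the robot, and variables do not carry over. Pictures are saved under pics/ and viewed, at most 10 in all, crops included, and the job is handed in when it is done.

Besides the shell and the picture viewer there is one more tool, called after "Request:" by a JSON object that holds its "method" and its "body". drive_tool: Moves the arm, as the interface text tells. Its arguments: {"type":"object","properties":{"rows":{"type":"array","items":{"type":"array","items":{"type":"number"}}},"grip":{"type":"number"},"newtons":{"type":"number"}},"required":["rows"]}

```bash
mkdir -p pics; python3 - <<'E'
from rig import get_state, eyes
import cv2,numpy as np
s=get_state();print(s['clock'],s['position'],s['ee_rot'],s['width'])
for n in("scene","top"):
    im,d=eyes.get_image(n);np.savez(f'{n}0.npz',im=im,d=d,**eyes.camera_info(n));cv2.imwrite(f'pics/{n}0.png',im[:,:,::-1])
    i=eyes.camera_info(n);print(n,i)
E
```

```text
0.0 [ 0.22419068 -0.52894748  0.249127  ] [-9.18753516e-04  9.79985000e-01  1.99069206e-01 -8.26021938e-05] 0.08542727757963005
scene {'fx': 508.62114915881983, 'fy': 508.62114915881983, 'cx': 277.2338258999121, 'cy': 210.5778190774279, 'R': array([[-0.66924492, -0.74288875, -0.01508437],
       [-0.48204819,  0.44953194, -0.75203097],
       [ 0.56545625, -0.49602151, -0.65895515]]), 't': array([0.35512946, 0.34163672, 0.85926219])}
top {'fx': 424.25847389846524, 'fy': 424.25847389846524, 'cx': 272.7109037382668, 'cy': 210.17899989222317, 'R': array([[-0.02142263, -0.99960132,  0.01839221],
       [-0.98371603,  0.01779149, -0.17884696],
       [ 0.17844843, -0.02192408, -0.98370498]]), 't': array([-0.00453715,  0.5888944 ,  0.98946744])}
```

View pics/top0.png

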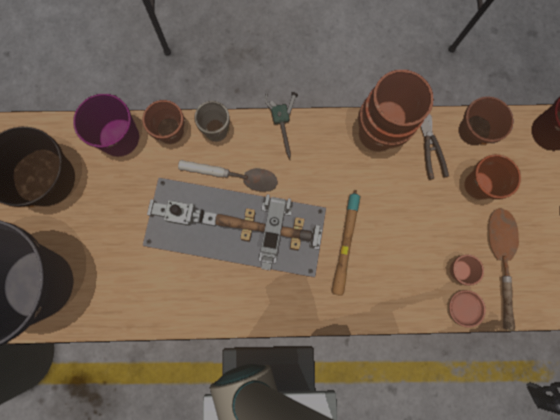

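View pics/scene0.png

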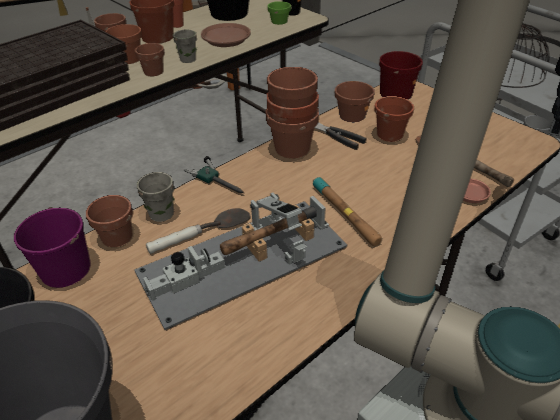

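The top view shows the jig plate with corners near (157,180), (326,210), (313,274) and (145,245). The knob is at about (178,210), the rubber pad at (271,240), the catch tab at (266,264). The trowel lies behind at (230,172) and the spare handle at (346,245). Next I measure the plate and the knob.

```bash
cat > h.py <<'E'
import numpy as np,cv2
def rays(c,uv,z):
    uv=np.asarray(uv,float).reshape(-1,2)
    d=np.c_[(uv[:,0]-c['cx'])/c['fx'],(uv[:,1]-c['cy'])/c['fy'],np.ones(len(uv))]@c['R']
    o=-c['R'].T@c['t']; return o+d*((z-o[2])/d[:,2])[:,None]
def cloud(c,d):
    v,u=np.mgrid[:d.shape[0],:d.shape[1]]
    P=np.dstack([(u-c['cx'])/c['fx']*d,(v-c['cy'])/c['fy']*d,d])-c['t']
    return P@c['R']
def jig2w(J,p):  # J=(x,y,th)
    c,s=np.cos(J[2]),np.sin(J[2]); return np.array([J[0]+c*p[0]-s*p[1],J[1]+s*p[0]+c*p[1]])
E
python3 - <<'E'
from h import *
for n in('top','scene'):
    c=np.load(n+'0.npz');im=c['im'];P=cloud(c,c['d'])
    hsv=cv2.cvtColor(im,cv2.COLOR_RGB2HSV)
    inr=(P[...,0]>.2)&(P[...,0]<.75)&(P[...,1]>-.35)&(P[...,1]<.45)&(P[...,2]>-.01)&(P[...,2]<.15)
    m=((hsv[...,1]<60)&inr&(abs(P[...,2]-.012)<.006)).astype(np.uint8)
    m=cv2.morphologyEx(m,cv2.MORPH_OPEN,np.ones((3,3)))
    k,l,st,_=cv2.connectedComponentsWithStats(m);b=1+np.argmax(st[1:,4])
    ct=max(cv2.findContours((l==b).astype(np.uint8),0,2)[0],key=cv2.contourArea)
    w=rays(c,ct,.012)[:,:2]
    r=cv2.minAreaRect((w*1000).astype(np.float32));bx=cv2.boxPoints(r)
    print(n,st[b],r,np.median(P[l==b][:,2]));print(bx)
    e=[bx[1]-bx[0],bx[2]-bx[1]];L=max(e,key=np.linalg.norm);L=L*np.sign(L[1])
    th=np.arctan2(-L[0],L[1]);cx=np.array(r[0])/1000
    o=jig2w((cx[0],cx[1],th),(.005,-.018));J=(o[0],o[1],th);print('J',J)
    for nm,p in dict(knob=(0,.16),pad=(-.046,-.078),hole=(0,.12)).items():print(nm,jig2w(J,p))
    # knob top: dark points at z .085-.095
    kw=jig2w(J,(0,.16));q=inr&(np.hypot(P[...,0]-kw[0],P[...,1]-kw[1])<.03)&(P[...,2]>.08)
    print('knobtop',q.sum(),P[q].mean(0) if q.any() else'', P[q].min(0),P[q].max(0))
    # dark rubber pad
    kw=jig2w(J,(-.04,-.078));q=inr&(np.hypot(P[...,0]-kw[0],P[...,1]-kw[1])<.04)&(P[...,2]>.09)&(hsv[...,2]<45)
    print('rub',q.sum(),P[q].mean(0) if q.any() else'')
E
```

```text
top [ 143  216  120   51 3538] ((525.6500244140625, 156.5167999267578), (300.0498352050781, 86.92236328125), 78.63351440429688) 0.012392631953162474
[[453.47375     17.999878  ]
 [538.6913       0.86886597]
 [597.8263     295.03372   ]
 [512.60876    312.16473   ]]
J (np.float64(0.5270044463686645), np.float64(0.13788442114833743), np.float32(-0.19838265))
knob [0.55853788 0.29474628]
pad [0.46653411 0.07048012]
hole [0.55065452 0.25553081]Traceback (most recent call last):
  File "<stdin>", line 19, in <module>
    return umr_minimum(a, axis, None, out, keepdims, initial, where)
ValueError: zero-size array to reduction operation minimum which has no identity
```

```bash
python3 - <<'E'
from h import *
for n in('top','scene'):
    c=np.load(n+'0.npz');im=c['im'];P=cloud(c,c['d'])
    hsv=cv2.cvtColor(im,cv2.COLOR_RGB2HSV)
    inr=(P[...,0]>.3)&(P[...,0]<.72)&(P[...,1]>-.2)&(P[...,1]<.4)&(P[...,2]>-.01)&(P[...,2]<.15)
    m=((hsv[...,1]<70)&inr&(abs(P[...,2]-.012)<.006)).astype(np.uint8)
    m=cv2.morphologyEx(m,cv2.MORPH_CLOSE,np.ones((9,9)))
    m=cv2.morphologyEx(m,cv2.MORPH_OPEN,np.ones((5,5)))
    k,l,st,_=cv2.connectedComponentsWithStats(m);print(n,[tuple(map(int,s)) for s in st[1:] if s[4]>80])
    b=1+np.argmax(st[1:,4])
    ct=max(cv2.findContours((l==b).astype(np.uint8),0,2)[0],key=cv2.contourArea)
    w=rays(c,ct,.012)[:,:2]
    r=cv2.minAreaRect((w*1000).astype(np.float32));bx=cv2.boxPoints(r)
    print(r)
    e=[bx[1]-bx[0],bx[2]-bx[1]];L=max(e,key=np.linalg.norm);L=L*np.sign(L[1])
    th=np.arctan2(-L[0],L[1]);cx=np.array(r[0])/1000
    o=jig2w((cx[0],cx[1],th),(.005,-.018));J=(o[0],o[1],th);print('J',J)
    for nm,p in dict(knob=(0,.16),pad=(-.046,-.078),hole=(0,.12)).items():print(nm,jig2w(J,p))
    kw=jig2w(J,(0,.16));q=inr&(np.hypot(P[...,0]-kw[0],P[...,1]-kw[1])<.022)&(P[...,2]>.08)
    print('knobtop',q.sum(),P[q].mean(0) if q.any() else'', P[q][:,2].max() if q.any() else '')
    q&=hsv[...,2]<60
    print('dark',q.sum(),P[q].mean(0) if q.any() else '')
    kw=jig2w(J,(-.04,-.078));q=inr&(np.hypot(P[...,0]-kw[0],P[...,1]-kw[1])<.04)&(P[...,2]>.09)&(hsv[...,2]<50)
    print('rub',q.sum(),P[q].mean(0) if q.any() else'')
E
```

```text
top [(143, 169, 132, 98, 7157), (282, 202, 44, 29, 994), (271, 237, 49, 40, 1369)]
((604.0545654296875, 139.8162841796875), (302.36395263671875, 247.95697021484375), 78.59923553466797)
J (np.float64(0.6053978389874101), np.float64(0.12118309794459492), np.float32(-0.19898096))
knob [0.63702512 0.27802606]
pad [0.54488719 0.05381499]
hole [0.6291183  0.23881532]
knobtop 0  
dark 0 
rub 0 
scene [(170, 209, 72, 49, 1556), (260, 216, 18, 8, 111), (149, 224, 196, 104, 6630), (136, 245, 36, 39, 717)]
((525.3094482421875, 85.90208435058594), (440.48907470703125, 126.9032974243164), 78.5855941772461)
J (np.float64(0.5266482877731323), np.float64(0.0672685793703422), np.float32(-0.19921891))
knob [0.55831289 0.224104  ]
pad [ 4.66121608e-01 -8.51246426e-05]
hole [0.55039674 0.18489515]
knobtop 14 [0.57801855 0.22135552 0.08335995] 0.08721686202718608
dark 14 [0.57801855 0.22135552 0.08335995]
rub 69 [ 0.49807576 -0.00391029  0.13804304]
```

```bash
python3 - <<'E'
from h import *
th=-.199;X=np.array([np.cos(th),np.sin(th)]);Y=np.array([-np.sin(th),np.cos(th)])
for n in('top','scene'):
    c=np.load(n+'0.npz');im=c['im'];P=cloud(c,c['d'])
    hsv=cv2.cvtColor(im,cv2.COLOR_RGB2HSV)
    inr=(P[...,0]>.35)&(P[...,0]<.72)&(P[...,1]>-.2)&(P[...,1]<.36)
    m=((hsv[...,1]<70)&inr&(abs(P[...,2]-.012)<.007)).astype(np.uint8)
    m=cv2.morphologyEx(m,cv2.MORPH_OPEN,np.ones((3,3)))
    v,u=np.nonzero(m);w=rays(c,np.c_[u,v],.012)[:,:2]*1000
    for A,nm in((X,'x'),(Y,'y')):
        h,e=np.histogram(w@A,np.arange(-200,700,2))
        print(n,nm,[(int(a),int(k)) for a,k in zip(e,h) if k>10][:7],[(int(a),int(k)) for a,k in zip(e,h) if k>4][-22:])
    J0=np.array([.5267,.067]);
    k=J0+.16*Y; q=(np.hypot(P[...,0]-k[0],P[...,1]-k[1])<.04)&(P[...,2]>.078)&(P[...,2]<.1)&(hsv[...,2]<70)
    print('knob',q.sum(),P[q].mean(0) if q.any() else '', np.argwhere(q).mean(0))
    v,u=np.nonzero(q)
    if len(v):
      r=rays(c,np.c_[u,v],.090)[:,:2]; print('knob ray',r.mean(0),r.min(0),r.max(0))
    k=J0-.04*X-.078*Y;q=(np.hypot(P[...,0]-k[0],P[...,1]-k[1])<.06)&(P[...,2]>.09)&(hsv[...,2]<50)
    print('rub',q.sum(),P[q].mean(0) if q.any() else'',P[q].std(0))
E
```

```text
top x [(440, 98), (442, 132), (444, 132), (446, 133), (448, 131), (450, 132), (452, 130)] [(600, 109), (602, 107), (604, 107), (606, 108), (608, 107), (610, 108), (612, 107), (614, 105), (616, 104), (618, 74), (634, 6), (636, 6), (638, 12), (640, 12), (642, 7), (644, 10), (646, 6), (678, 8), (680, 7), (682, 9), (684, 6), (686, 5)]
top y [(-32, 28), (-30, 40), (-28, 39), (-26, 42), (-24, 37), (-22, 37), (-20, 39)] [(364, 38), (366, 41), (368, 40), (370, 45), (372, 43), (374, 47), (376, 43), (378, 47), (380, 44), (382, 46), (384, 47), (386, 45), (388, 44), (390, 44), (392, 45), (394, 45), (396, 45), (398, 43), (400, 44), (402, 38), (404, 42), (406, 31)]
knob 71 [0.58738335 0.21577458 0.08910249] [209.74647887 174.81690141]
knob ray [0.58722154 0.21559566] [0.57693427 0.20344741] [0.59634028 0.22700021]
rub 74 [ 0.50707401 -0.00846949  0.13528341] [0.00944621 0.00756188 0.00434462]
scene x [(434, 80), (436, 146), (438, 153), (440, 154), (442, 152), (444, 150), (446, 153)] [(600, 65), (602, 65), (604, 66), (606, 66), (608, 64), (610, 68), (612, 63), (614, 67), (616, 51), (644, 13), (646, 30), (648, 36), (650, 33), (652, 34), (654, 35), (656, 25), (658, 14), (660, 9), (662, 9), (664, 6), (680, 5), (682, 5)]
scene y [(-30, 23), (-28, 25), (-26, 27), (-24, 27), (-22, 26), (-20, 27), (-18, 27)] [(366, 53), (368, 50), (370, 50), (372, 51), (374, 49), (376, 49), (378, 51), (380, 52), (382, 49), (384, 51), (386, 52), (388, 52), (390, 52), (392, 48), (394, 46), (396, 45), (398, 44), (400, 51), (402, 53), (404, 57), (406, 49), (408, 7)]
knob 112 [0.58514935 0.2200322  0.08608079] [257.13392857 177.30357143]
knob ray [0.58164293 0.22168916] [0.56768503 0.2083969 ] [0.59584922 0.23543789]
rub 99 [ 0.50381197 -0.00466471  0.13549556] [0.01092183 0.00819083 0.00489892]
```

Both views agree: jig origin ≈ (0.557, 0.061), yaw −0.199. The predicted knob position matches the measured one within 3 mm. I'll start moving and turn the tool so that its x is jig +y and its y is jig +x.

Request:
{"method": "drive_tool", "body": {"rows": [[1, -0.8, 0, -1.1], [2.2, -1.8, 0, -2.2], [3.4, -2.8, 0, -3.4], [4.6, -3.8, 0, -4.6], [5.8, -4.8, 0, -5.8], [7, -5.8, 0, -7], [8.2, -6.7, 0, -8.2], [9.1, -7.5, 0, -9.27]], "grip": 0, "newtons": 40}}

```text
clock: 0.77
position: [0.3613, -0.2655, 0.2498]
ee_rot: [-0.0, 0.772, 0.636, 0.0]
contact_force: [0.5, -0.1, 0.3]
width: -0.0001
gripper_force: 0.0
```

```bash
cat >> h.py <<'E'
J=(.5571,.0611,-.199)
def rep(p=None,z=None):
    from rig import get_state
    from scipy.spatial.transform import Rotation as R
    s=get_state();q=s['ee_rot'];M=R.from_quat([q[1],q[2],q[3],q[0]]).as_matrix();t=np.array(s['position'])
    c,sn=np.cos(J[2]),np.sin(J[2]);d=t[:2]-J[:2]
    print('clk %.2f'%s['clock'],'TCP jig mm',np.round([1e3*(c*d[0]+sn*d[1]),1e3*(-sn*d[0]+c*d[1]),1e3*t[2]],1),'F',np.round(s['contact_force'],1),'w %.4f'%s['width'],'gf %.1f'%s['gripper_force'],'q',np.round(s['qpos'],2))
    ey=M[:,1];yaw=np.arctan2(ey[1],ey[0]);print('turn units',np.round(np.degrees(yaw-J[2])/6,3),'tilt',np.round(M[:2,2],4))
    if p is not None:
        w=np.r_[jig2w(J,np.array(p)/1e3),z/1e3]; print('units',np.round(M.T@(w-t)/.025,2))
E
python3 -c "
from h import *
rep((-44,-78),190)"
```

```text
clk 0.77 TCP jig mm [-127.3 -358.8  249.8] F [ 0.5 -0.1  0.3] w -0.0001 gf 0.0 q [-0.79  0.08  1.75  0.    1.31 -0.6 ]
turn units 0.06 tilt [0.0003 0.001 ]
units [11.21  3.4   2.4 ]
```

Request:
{"method": "drive_tool", "body": {"rows": [[1.4, 0.4, 0, 0], [2.9, 0.9, 0, 0], [4.4, 1.4, 0.3, 0], [5.9, 1.9, 0.7, 0], [7.4, 2.3, 1.2, 0], [8.9, 2.7, 1.7, 0], [10.2, 3.1, 2.1, 0], [11.2, 3.4, 2.4, 0]]}}

```text
clock: 1.43
position: [0.4996, -0.0076, 0.1887]
ee_rot: [-0.001, 0.773, 0.634, -0.0]
contact_force: [0.7, -0.5, 0.4]
width: 0.0003
gripper_force: 0.0
```

```bash
python3 - <<'E'
from h import *
from rig import eyes
rep((-46,-78),109)
im,_=eyes.get_image('scene');cv2.imwrite('pics/s1.png',cv2.resize(im[190:330,130:350,::-1],None,fx=3.5,fy=3.5))
E
```

```text
clk 1.43 TCP jig mm [-42.8 -78.7 188.7] F [ 0.7 -0.5  0.4] w 0.0003 gf 0.0 q [-0.16  0.21  1.76  0.    1.18  0.04]
turn units 0.014 tilt [-0.0014  0.0009]
units [ 0.03 -0.12  3.19]
```

View pics/s1.png

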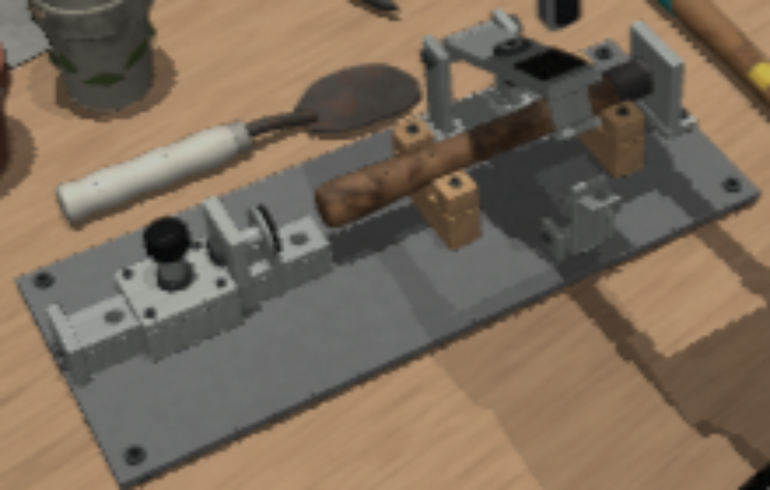

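The fingertip (crop, 560,10) hangs above the black thumb pad (555,65). The leaf stands open, the catch (590,215) is in front, and the tail stop is at left. Pressing down.

Request:
{"method": "drive_tool", "body": {"rows": [[0, 0, 0.5, 0], [0, 0, 1, 0], [0, 0, 1.4, 0], [0, 0, 1.8, 0], [0, -0.05, 2.2, 0], [0, -0.1, 2.6, 0], [0, -0.1, 2.9, 0], [0, -0.1, 3.1, 0]]}}

```text
clock: 2.15
position: [0.4954, -0.01, 0.1123]
ee_rot: [-0.001, 0.774, 0.633, -0.001]
contact_force: [-4.8, 1.1, 8.3]
width: 0.0002
gripper_force: 3.9
```

```bash
python3 -c "
from h import *
rep((-46,-78),106)"
```

```text
clk 2.15 TCP jig mm [-46.4 -81.9 112.3] F [-4.8  1.1  8.3] w 0.0002 gf 3.9 q [-0.16  0.28  1.88  0.    0.99  0.04]
turn units -0.009 tilt [-0.0031  0.0005]
units [0.16 0.02 0.25]
```

Request:
{"method": "drive_tool", "body": {"rows": [[0, 0, 0.06, 0], [0, 0, 0.12, 0], [0, 0, 0.18, 0], [0, 0, 0.24, 0], [0, 0, 0.28, 0], [0, 0, 0.32, 0], [0, 0, 0.32, 0], [0, 0, 0.32, 0]]}}

```text
clock: 2.82
position: [0.495, -0.0099, 0.1053]
ee_rot: [-0.001, 0.774, 0.633, -0.001]
contact_force: [-5.8, 1.6, 12.0]
width: -0.0001
gripper_force: 6.4
```

```bash
python3 -c "
from h import *
rep((-46,-78),106)"
```

```text
clk 2.82 TCP jig mm [-46.9 -81.9 105.3] F [-5.8  1.6 12. ] w -0.0001 gf 6.4 q [-0.16  0.29  1.89  0.    0.97  0.04]
turn units -0.009 tilt [-0.0034  0.0006]
units [ 0.16  0.03 -0.03]
```

Request:
{"method": "drive_tool", "body": {"rows": [[0, 0, 0.04, 0], [0, 0, 0.08, 0], [0, 0, 0.12, 0], [0, 0, 0.12, 0], [0, 0, 0.12, 0], [0, 0, 0.12, 0], [0, 0, 0.12, 0], [0, 0, 0.12, 0]]}}

```text
clock: 3.48
position: [0.495, -0.0099, 0.1046]
ee_rot: [-0.001, 0.774, 0.633, -0.001]
contact_force: [-9.9, 2.4, 29.3]
width: 0.0001
gripper_force: 14.6
```

```bash
python3 - <<'E'
from h import *
from rig import eyes
rep((-46,-78),106)
im,_=eyes.get_image('scene');cv2.imwrite('pics/s2.png',cv2.resize(im[190:280,220:340,::-1],None,fx=6,fy=6))
E
```

```text
clk 3.48 TCP jig mm [-46.8 -81.9 104.6] F [-9.9  2.4 29.3] w 0.0001 gf 14.6 q [-0.16  0.29  1.89 -0.    0.97  0.04]
turn units -0.007 tilt [-0.0022  0.0003]
units [ 0.16  0.03 -0.06]
```

View pics/s2.png

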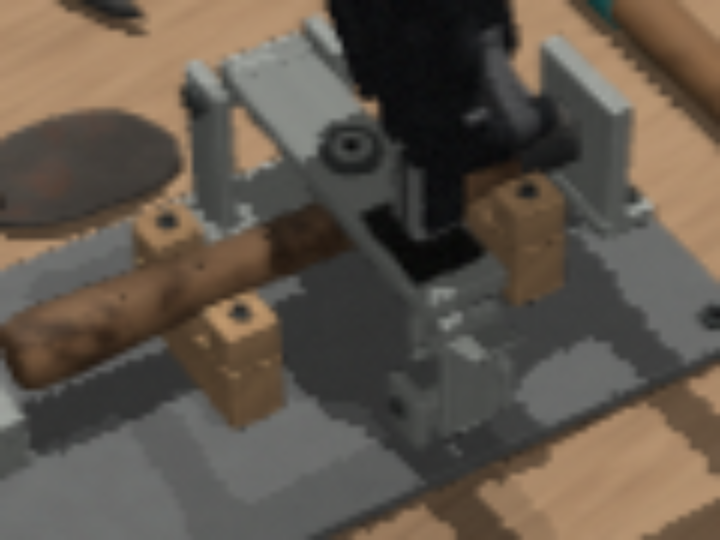

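The leaf is level with the catch (450,330) at its end, and the force has risen to 29 N, so it is on its stop. Lifting off to check that it holds.

Request:
{"method": "drive_tool", "body": {"rows": [[0, 0, -0.1, 0], [0, 0, -0.25, 0], [0, 0, -0.5, 0], [0, 0, -0.9, 0], [0, 0, -1.3, 0], [0, 0, -1.8, 0], [0, 0, -2.4, 0], [0, 0, -3, 0]]}}

```text
clock: 4.2
position: [0.4972, -0.0101, 0.1775]
ee_rot: [0.0, 0.774, 0.633, 0.0]
contact_force: [-0.3, -0.6, -0.1]
width: -0.0001
gripper_force: 0.0
```

```bash
python3 - <<'E'
from h import *
from rig import eyes
rep((0,160),150)
im,d=eyes.get_image('scene');c=eyes.camera_info('scene');P=cloud(c,d)
hsv=cv2.cvtColor(im,cv2.COLOR_RGB2HSV)
w=jig2w(J,(-.046,-.078));q=(np.hypot(P[...,0]-w[0],P[...,1]-w[1])<.022)&(P[...,2]>.07)&(P[...,2]<.15)&(hsv[...,2]<60);print('pad z',q.sum(),np.median(P[q][:,2]) if q.any() else 0)
cv2.imwrite('pics/s3.png',cv2.resize(im[190:300,150:340,::-1],None,fx=4,fy=4))
E
```

```text
clk 4.20 TCP jig mm [-44.7 -81.7 177.5] F [-0.3 -0.6 -0.1] w -0.0001 gf 0.0 q [-0.16  0.21  1.78 -0.    1.15  0.04]
turn units -0.005 tilt [ 0.0003 -0.0001]
units [9.67 1.78 1.1 ]
pad z 176 0.08807276315976079
```

View pics/s3.png

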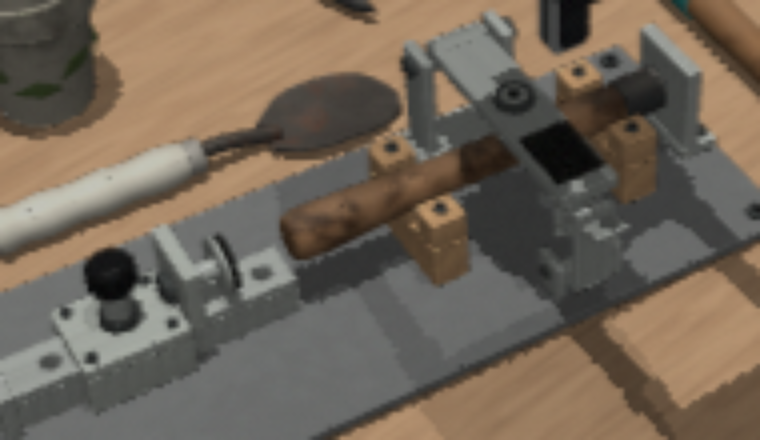

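The leaf stays shut on its own: pad at z≈88 mm, catch over its end at crop (585,200). The gripper is clear of it. Moving over the knob (crop 110,275).

Request:
{"method": "drive_tool", "body": {"rows": [[0.8, 0.1, 0, 0], [2.1, 0.4, 0, 0], [3.5, 0.7, 0, 0], [4.9, 1, 0, 0], [6.3, 1.2, 0, 0], [7.7, 1.5, 0, 0], [8.9, 1.7, 0, 0], [9.65, 1.75, 0, 0]], "grip": 65}}

```text
clock: 4.92
position: [0.5892, 0.221, 0.1762]
ee_rot: [-0.0, 0.773, 0.634, 0.001]
contact_force: [0.7, 0.1, -0.0]
width: 0.0651
gripper_force: 0.0
```

```bash
python3 - <<'E'
from h import *
from rig import eyes
rep((0,160),80)
for n in('wrist','scene'):
    c=eyes.camera_info(n);im,d=eyes.get_image(n);P=cloud(c,d);hsv=cv2.cvtColor(im,cv2.COLOR_RGB2HSV)
    w=jig2w(J,(0,.16));q=(np.hypot(P[...,0]-w[0],P[...,1]-w[1])<.025)&(P[...,2]>.083)&(P[...,2]<.1)&(hsv[...,2]<80)
    if q.any():
        v,u=np.nonzero(q);r=rays(c,np.c_[u,v],.09)[:,:2];(cx,cy),rad=cv2.minEnclosingCircle((r*1000).astype(np.float32))
        m=P[q].mean(0);print(n,q.sum(),m,'circ',cx,cy,rad);C=np.array([cx,cy])/1e3-J[:2];cc,s=np.cos(J[2]),np.sin(J[2]);print('jig mm',1e3*(cc*C[0]+s*C[1]),1e3*(-s*C[0]+cc*C[1]))
    if n=='wrist':cv2.imwrite('pics/w4.png',im[:,:,::-1])
E
```

```text
clk 4.92 TCP jig mm [ -0.2 163.1 176.2] F [ 0.7  0.1 -0. ] w 0.0651 gf 0.0 q [0.25 0.4  1.5  0.   1.24 0.45]
turn units 0.012 tilt [0.0016 0.0014]
units [-0.13  0.    3.85]
wrist 794 [0.58992656 0.22078596 0.08891316] circ 590.1682739257812 220.7702178955078 13.189513206481934
jig mm 0.850591449298832 163.05632682424752
scene 89 [0.58680452 0.21949062 0.08723281] circ 584.0792846679688 221.06675720214844 13.017560958862305
jig mm -5.176852734462809 162.14328665329344
```

View pics/w4.png

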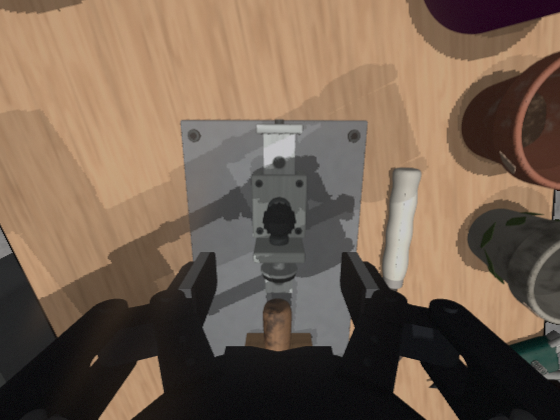

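The knob is at (280,217), midway between the open fingers, with no obstacle on either side. By the wrist view it lies within 1 mm of the tool axis. Descending.

Request:
{"method": "drive_tool", "body": {"rows": [[0, 0, 0.4, 0], [0, 0.02, 1, 0], [-0.04, 0.02, 1.6, 0], [-0.04, 0.02, 2.2, 0], [-0.04, 0.02, 2.8, 0], [-0.04, 0.02, 3.3, 0], [-0.04, 0.02, 3.65, 0], [-0.04, 0.02, 3.85, 0]]}}

```text
clock: 5.68
position: [0.5867, 0.2152, 0.0785]
ee_rot: [-0.0, 0.774, 0.633, -0.002]
contact_force: [-0.8, 0.2, -0.0]
width: 0.0648
gripper_force: 0.0
```

Request:
{"method": "drive_tool", "body": {"rows": [[0, 0, 0, 0], [0, 0, 0, 0], [0, 0, 0, 0], [0, 0, 0, 0], [0, 0, 0, 0], [0, 0, 0, 0], [0, 0, 0, 0], [0, 0, 0, 0]], "grip": 0, "newtons": 50}}

```text
clock: 6.35
position: [0.589, 0.2167, 0.0813]
ee_rot: [0.001, 0.774, 0.633, 0.001]
contact_force: [1.7, -2.7, 5.4]
width: 0.0225
gripper_force: 49.3
```

```bash
python3 -c "
from h import *
rep((0,120),80)"
```

```text
clk 6.35 TCP jig mm [  0.5 158.8  81.3] F [ 1.7 -2.7  5.4] w 0.0225 gf 49.3 q [ 0.24  0.48  1.63 -0.    1.03  0.44]
turn units 0.0 tilt [ 0.0028 -0.0001]
units [-1.55 -0.02  0.05]
```

Request:
{"method": "drive_tool", "body": {"rows": [[0, 0, -0.08, 0], [0, 0, -0.16, 0], [0, 0, -0.24, 0], [0, 0, -0.32, 0], [0, 0, -0.4, 0], [0, 0, -0.48, 0], [0, 0, -0.53, 0], [0, 0, -0.53, 0]]}}

```text
clock: 7.02
position: [0.5889, 0.2167, 0.0922]
ee_rot: [0.001, 0.774, 0.633, 0.0]
contact_force: [5.2, -1.6, -7.6]
width: 0.0231
gripper_force: 49.3
```

```bash
python3 -c "
from h import *
rep((0,120),93)"
```

```text
clk 7.02 TCP jig mm [  0.4 158.8  92.2] F [ 5.2 -1.6 -7.6] w 0.0231 gf 49.3 q [ 0.24  0.47  1.61 -0.    1.06  0.44]
turn units -0.002 tilt [ 0.0014 -0.0003]
units [-1.55 -0.02 -0.03]
```

Request:
{"method": "drive_tool", "body": {"rows": [[0, 0, -0.06, 0], [0, 0, -0.11, 0], [-0.15, 0, -0.11, 0], [-0.3, 0, -0.11, 0], [-0.45, 0, -0.11, 0], [-0.6, 0, -0.11, 0], [-0.7, 0, -0.11, 0], [-0.8, 0, -0.11, 0]]}}

```text
clock: 7.68
position: [0.5851, 0.1978, 0.0946]
ee_rot: [0.0, 0.774, 0.633, 0.001]
contact_force: [6.2, 1.1, -9.0]
width: 0.0229
gripper_force: 49.3
```

```bash
python3 -c "
from h import *
rep((0,120),93)"
```

```text
clk 7.68 TCP jig mm [  0.4 139.5  94.6] F [ 6.2  1.1 -9. ] w 0.0229 gf 49.3 q [0.21 0.46 1.63 0.   1.05 0.41]
turn units -0.006 tilt [0.0016 0.0013]
units [-0.78 -0.02  0.06]
```

Request:
{"method": "drive_tool", "body": {"rows": [[-0.12, 0, 0, 0], [-0.25, 0, 0, 0], [-0.38, 0, 0, 0], [-0.5, 0, 0, 0], [-0.62, 0, 0, 0], [-0.72, 0, 0, 0], [-0.8, 0, 0, 0], [-0.82, 0, 0, 0]]}}

```text
clock: 8.35
position: [0.5813, 0.179, 0.0949]
ee_rot: [-0.001, 0.774, 0.633, 0.002]
contact_force: [6.2, 5.1, -8.9]
width: 0.0229
gripper_force: 49.3
```

```bash
python3 -c "
from h import *
rep((0,118.8),93)"
```

```text
clk 8.35 TCP jig mm [  0.4 120.4  94.9] F [ 6.2  5.1 -8.9] w 0.0229 gf 49.3 q [0.18 0.44 1.66 0.   1.04 0.38]
turn units -0.015 tilt [0.0025 0.004 ]
units [-0.06 -0.02  0.07]
```

Request:
{"method": "drive_tool", "body": {"rows": [[-0.07, 0, 0, 0], [-0.07, 0, 0, 0], [-0.07, 0, 0.08, 0], [-0.07, 0, 0.16, 0], [-0.07, 0, 0.24, 0], [-0.07, 0, 0.32, 0], [-0.07, 0, 0.38, 0], [-0.07, 0, 0.42, 0]]}}

```text
clock: 9.02
position: [0.581, 0.1775, 0.0848]
ee_rot: [-0.001, 0.774, 0.633, 0.002]
contact_force: [5.0, 4.8, -5.8]
width: 0.0226
gripper_force: 49.6
```

```bash
python3 -c "
from h import *
rep((0,118.8),80.8)"
```

```text
clk 9.02 TCP jig mm [  0.4 118.8  84.8] F [ 5.   4.8 -5.8] w 0.0226 gf 49.6 q [0.18 0.45 1.67 0.   1.01 0.38]
turn units -0.011 tilt [0.0027 0.0038]
units [-0.   -0.02  0.16]
```

The pin has entered the hole: height is 3.5 mm and the spring still pulls. Lowering the rest.

Request:
{"method": "drive_tool", "body": {"rows": [[0, 0, 0.05, 0], [0, 0, 0.1, 0], [0, 0, 0.15, 0], [0, 0, 0.18, 0], [0, 0, 0.2, 0], [0, 0, 0.2, 0], [0, 0, 0.2, 0], [0, 0, 0.2, 0]]}}

```text
clock: 9.68
position: [0.581, 0.1775, 0.0813]
ee_rot: [-0.0, 0.774, 0.633, 0.003]
contact_force: [4.1, 3.8, 1.3]
width: 0.0229
gripper_force: 50.3
```

```bash
python3 - <<'E'
from h import *
from rig import eyes
rep((0,118.8),80.8)
im,_=eyes.get_image('scene');cv2.imwrite('pics/s5.png',cv2.resize(im[180:310,140:340,::-1],None,fx=4,fy=4))
E
```

```text
clk 9.68 TCP jig mm [  0.4 118.8  81.3] F [4.1 3.8 1.3] w 0.0229 gf 50.3 q [0.18 0.46 1.68 0.   1.01 0.38]
turn units -0.011 tilt [0.0035 0.0039]
units [-0.   -0.02  0.02]
```

View pics/s5.png

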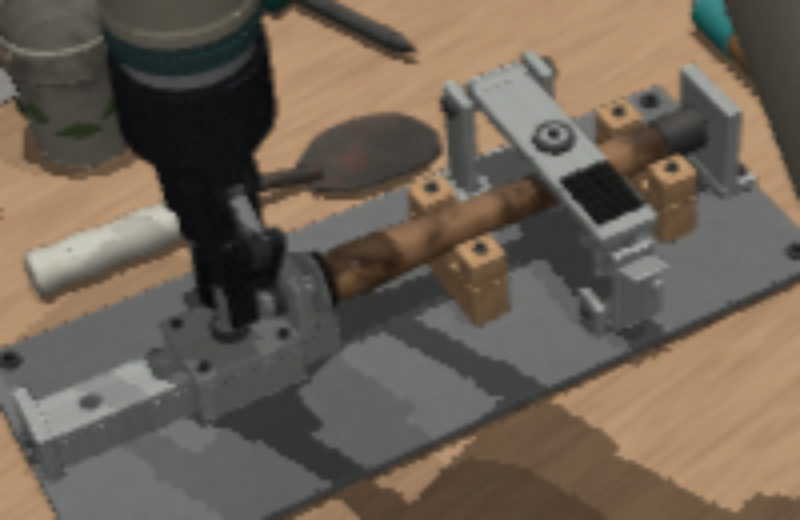

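The stop has moved up and its pad touches the handle's end (330,275). The leaf is still latched and the trowel hasn't moved. The force changed from −6 to +1 N at the same height as at the start, so the pin is bottomed. One small nudge to confirm.

Request:
{"method": "drive_tool", "body": {"rows": [[0, 0, 0.03, 0], [0, 0, 0.06, 0], [0, 0, 0.06, 0], [0, 0, 0.06, 0], [0, 0, 0.06, 0], [0, 0, 0.06, 0], [0, 0, 0.06, 0], [0, 0, 0.06, 0]]}}

```text
clock: 10.4
position: [0.5811, 0.1775, 0.0812]
ee_rot: [-0.0, 0.774, 0.633, 0.003]
contact_force: [1.9, 3.9, 9.2]
width: 0.0232
gripper_force: 50.9
```

```bash
python3 -c "
from h import *
rep()
from rig import order
print(order.sign_off())"
```

```text
clk 10.40 TCP jig mm [  0.5 118.9  81.2] F [1.9 3.9 9.2] w 0.0232 gf 50.9 q [0.18 0.46 1.68 0.   1.   0.38]
turn units -0.01 tilt [0.0044 0.004 ]
the job is handed in; nothing more can be done
None
```

I handed the job in at 10.4 s: the leaf is latched shut, the tail stop is one hole nearer with its pad against the handle's end, and the gripper still holds the knob with the pin fully down; no verdict came back.

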